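# Zero the height gauge and check the tube cooling blocks

## Task

Turn the tare knob on the height gauge's dial until its pointer reads zero. Then check the aluminium tube cooling blocks one at a time, from the lowest to the tallest of those that are there: lay each flat on the gauge's base with one plain end under the foot and press the sprung foot firmly down onto it for about a second, then let it up. When you are finished every block lies flat in the white tray, none on top of another, the foot is up again, the pointer still reads zero, and the petri dish and tip box have been left alone.

Things in the scene. Friction and masses are not known exactly. Their poses are not given: they have to be found in the camera images.
- gauge: Height gauge, fixed; position and yaw vary. Steel base plate 250 x 90 x 20 mm (x -120..130 mm), origin on the bench under it, x axis from the open end, where parts slide in, to the column (24 x 44 mm, front at x = 100, top at z = 135 mm). A bracket 28 mm wide (z 105..135) reaches from it to the foot's rod at x = 60, y = 0. Dial box 76 x 76 mm, 44 mm high, centre x = -30, y = 83 mm.
- anvil (a point): Point of the base plate's top straight under the foot (gauge frame x 60, y 0, z 20 mm).
- foot_sole (a point): The gauge's measuring foot: level dark disc, diameter 18 mm, 7 mm thick, on the lower end of a thin vertical rod; this point is the centre of its underside, which stands 57 mm above the anvil when up.
- foot (a joint): Travel of foot, rod and cap, m: 0 = up, grows as they go down, at most 0.055. A spring lifts them (1 N net at the top, 6 N at 0.055); let go, they rise to 0 by themselves. With the foot on a block of height h lying on the anvil it reads 0.057 - h.
- cap_top (a point): Centre of the flat top of the black cap (diameter 32 mm, 13 mm thick) on the rod's upper end, straight above the foot; 210 mm above the bench when up. Press it straight down from above.
- knob (a joint): Angle of the tare knob, rad: 0 = pointer at the zero mark; positive = pointer turned anticlockwise seen from above. Range -2.8 to 2.8; starts somewhere between 0.6 and 2.3. Stiff enough (0.04 N m) to stay where it is left.
- knob_top (a point): Centre of the top of the knob's grip bar, on the knob's vertical axis, 76 mm above the bench. The bar is 40 mm long, 12 mm wide, 24 mm high (z 52..76 mm), over a disc of 42 mm diameter (z 46..52 mm); it turns with the knob, is grasped across its width from above, and lies along the gauge's x axis at 0. A white line along one half of it is the pointer.
- pointer_tip (a point): Outer end of the white pointer, 27.5 mm from the knob's axis.
- zero_mark (a point): The zero mark, the one long thick black mark of the dial's scale, 30 mm from the knob's axis in the gauge's +x direction.
- block_low: Aluminium cooling block, a bar 140 x 26 x 16 mm with eight small wells drawn along the middle of its top (the wells are flush and only seen); 0.1 to 0.25 kg. The outer 28 mm at either end are plain. Origin at the centre of its underside, x along its length, z up; both ends are alike. Starts flat on the bench; may be absent.
- block_mid: Aluminium cooling block, a bar 140 x 26 x 24 mm with six middling wells drawn along the middle of its top (the wells are flush and only seen); 0.1 to 0.25 kg. The outer 28 mm at either end are plain. Origin at the centre of its underside, x along its length, z up; both ends are alike. Starts flat on the bench; may be absent.
- block_tall: Aluminium cooling block, a bar 140 x 26 x 32 mm with four large wells drawn along the middle of its top (the wells are flush and only seen); 0.1 to 0.25 kg. The outer 28 mm at either end are plain. Origin at the centre of its underside, x along its length, z up; both ends are alike. Starts flat on the bench; may be absent.
- tray: White open tray, fixed, its position and yaw vary; outside 168 x 172 mm (x, y), walls 4 mm thick and 18 mm high, origin at the centre of its underside. Room for three blocks side by side along its x axis, about 48 mm apart.
- tray_in (a point): Centre of the tray's inner floor.
- dish: Bystander: glass petri dish, diameter 90 mm, 15 mm high; origin under its centre.
- tip_box: Bystander: magenta pipette-tip box with a clear lid, 85 x 120 x 75 mm, origin under its centre.
Not all that is in view belongs to the job. What is shaped like the block_tall but purple is not meant.

How it is judged:
By the outcome, as a careful person would: the job done as asked, in the order asked, and still so for the second after the job is handed in, with the robot touching nothing.
Of block_low, block_mid, block_tall only 2 to 3 are there at a start; the rules pass over those that are not, and their reading is None.
At some moment in a run one of block_low, block_mid, block_tall may be knocked a few centimetres aside while the robot is not near it.
Once in a run the grip may slacken for a moment while it holds something.
It also fails if it takes over 210 s, if anything falls off the work surface, if the arm or the gripper's body presses on something with over 40 N, if the wrist force passes 120 N, or if a joint passes its speed limit or range.

## Robot

A 6-joint arm with a two-finger parallel gripper is mounted at the origin on the work surface. World frame = base frame: x ahead of the robot, y to its left, z up, the work surface at z = 0. Lengths are in mm, angles in rad, forces in N, time in s.
With the tool pointing down it reaches from about 275 to 825 mm from the base axis. Payload 5.2 kg.
Tool frame: the origin (TCP) lies at the very end of the fingers, on their centre line; the grasp point (between the pads) lies 19 mm behind it; z points along the fingers, y is the direction in which the jaws open and shut (so a half turn about z gives the same grasp; the last joint's range is limited). The gripper opens to 93 mm and grips with 3 to 60 N. Pads are 15 mm wide; open, the fingers measure 128 mm over their backs; the gripper's body (75 mm by 188 mm) begins 65 mm behind the grasp point.
Start: joints at [1.026, 0.259, 1.535, -0, 1.348, -0.203], TCP at [184.329, 518.197, 218.653] pointing down, gripper open.
Joint ranges: [-3.14, 3.14], [-0.91, 2.08], [0.19, 2.58], [-1.22, 4.36], [0.22, 2.71], [-3.12, 3.12]. Speed limits (rad/s): [2.57, 2.57, 3.14, 3.14, 3.14, 3.14].

## Interface

Orientations are given as [roll, pitch, yaw] about the fixed x, y, z axes, in that order (R = Rz(yaw) Ry(pitch) Rx(roll)).
In Python, from bench import robot gives the robot as it stands. The module is installed in compiled form; this text tells all that it offers. Calls block until the motion is done:
- robot.move_ptp(position, orientation): joint-space move of the TCP to a pose.
- robot.move_linear(position, ori=None, speed=150, f_stop=None): straight line of the TCP; ori=None keeps the orientation; speed is the mean speed in mm/s. With f_stop (N) it stops when the force on the tool has changed by that much, and returns True; else False.
- robot.move_j(angles): joint-space move.
- robot.move_gripper(opening): opening from 0.0 (shut) to 1.0 (fully open); the grip force is fixed at half the most; returns when the fingers have stopped.
- robot.sleep(seconds).
- robot.inverse_kinematics(position, orientation): joint angles nearest the present ones, or None.
- robot.get_image(name): name is "scene" or "top" or "wrist"; returns a dict with "img" (400x640x3 uint8, blue, green, red), "fovy" (degrees; the focal length in pixels is half the picture's height over the tangent of half this angle, whatever the lens; pixels are square), "cx", "cy" (the principal point, pixels), "eye" and "orientation" of the camera in the world. Camera axes: x right, y down, z forward; pixel columns grow to the right and rows downward; lengths in mm; the calibration is good to about 2 mm. A picture is of the moment at which its call begins. There is no depth.
A pose or a line that the arm cannot do raises robot.MotionError and nothing moves.
- robot.hand_in(): hands the job in, once; it reports no verdict.
Readings, each from a call of its own:
- robot.current_t(): time.
- robot.current_qpos(): joint angles.
- robot.current_joint_vel(): joint speeds.
- robot.current_joint_efforts(): joint torques, N m.
- robot.current_tcp_pos(): TCP position.
- robot.current_eef_rot(): TCP orientation.
- robot.current_contact_force(): force on the tool from outside, world axes, zero at the start.
- robot.current_ft_torque(): the same for the moment, N m.
- robot.current_gripper_width(): opening from 0.0 (shut) to 1.0 (fully open).
Only numpy, scipy, OpenCV 4.12 (cv2) and the standard library are available. Lean on these libraries where they do the work, as an engineer would, in place of code of your own. Each camera call takes 0.05 s, during which the arm holds its last target.

## Working session

There is one attempt and no reset: what is moved stays moved. The work goes in short steps, each a Python script; the robot and the scene stay as the last script left them, time stands still between calls to the robot, and variables do not carry over. Pictures are saved under pics/ and viewed, and the job is handed in when it is done.

```bash
mkdir -p pics; ls
python3 - <<'E'
from bench import robot
import cv2
for n in ["scene","top","wrist"]:
    d=robot.get_image(n); cv2.imwrite(f"pics/a_{n}.png",d["img"])
    print(n,d["fovy"],d["cx"],d["cy"],d["eye"],d["orientation"])
print(robot.current_t(),robot.current_eef_rot(),robot.current_gripper_width())
E
```

```text
pics
scene 49.723065349299134 319.03242686361847 200.14693233186094 [1244.30817805  643.23203937  990.43371481] [-2.27732274 -0.0127867   2.33506021]
top 57.25519084272247 312.66048748770805 196.04360218278788 [ 414.20723513  -46.68359663 1424.82574836] [-3.07058147 -0.00334362 -1.55286887]
wrist 63.95988026226983 322.38435408498657 197.39935543456295 [112.73044374 543.69807928 384.147504  ] [2.86696584e+00 1.61080772e-03 1.22920733e+00]
0.15 [-3.14025140e+00 -3.10417991e-04  2.79977796e+00] 1.0020401142923279
```

View pics/a_top.png

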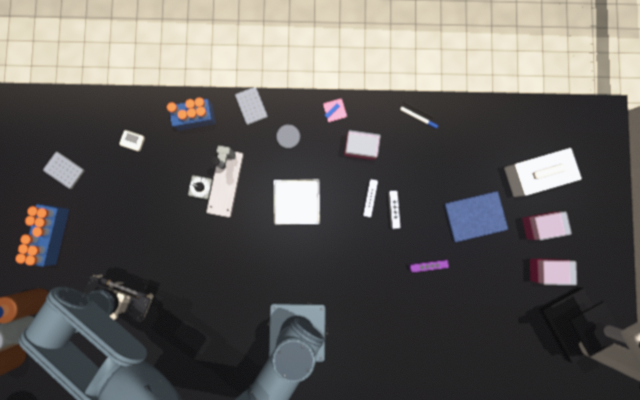

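View pics/a_scene.png

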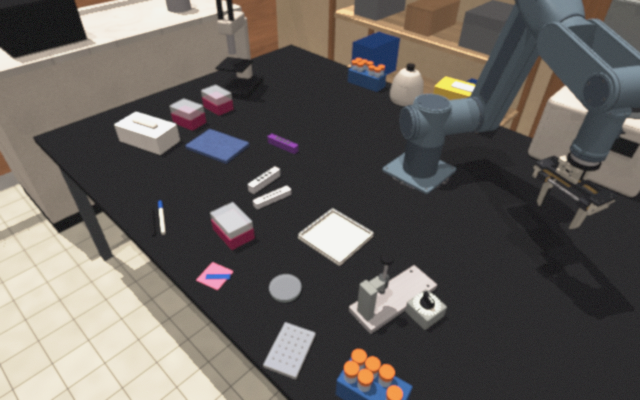

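View pics/a_wrist.png

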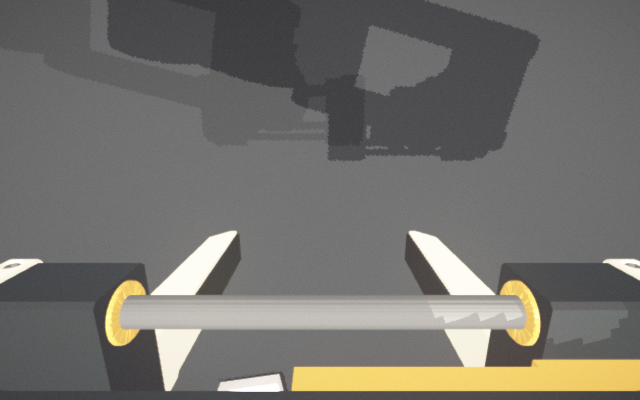

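The top view shows the gauge near (225,185), the tray at (297,201), and two blocks at (371,198) and (394,209). The purple decoy is at (430,266), the dish at (288,136) and the tip box at (363,145). Next I'll write the helpers and get coarse positions.

```bash
cat > h.py <<'E'
from bench import robot
import cv2, numpy as np
from scipy.spatial.transform import Rotation as R
def cam(n,save=None):
    d=robot.get_image(n)
    d["f"]=200/np.tan(np.radians(d["fovy"])/2); d["R"]=R.from_euler('xyz',d["orientation"]).as_matrix(); d["e"]=np.array(d["eye"])
    if save: cv2.imwrite(f"pics/{save}.png",d["img"])
    return d
def ray(d,p,z):
    v=d["R"]@np.array([(p[0]-d["cx"])/d["f"],(p[1]-d["cy"])/d["f"],1])
    return d["e"]+v*(z-d["e"][2])/v[2]
def proj(d,P):
    c=d["R"].T@(np.array(P,float)-d["e"]); return np.array([d["cx"]+d["f"]*c[0]/c[2],d["cy"]+d["f"]*c[1]/c[2]])
def blobs(d,mask,z,amin=50):
    cs,_=cv2.findContours(mask.astype(np.uint8),cv2.RETR_EXTERNAL,cv2.CHAIN_APPROX_NONE); out=[]
    for c in cs:
        if cv2.contourArea(c)<amin: continue
        w=np.array([ray(d,p[0],z)[:2] for p in c],np.float32)
        (cx,cy),(a,b),t=cv2.minAreaRect(w)
        if a<b: a,b,t=b,a,t+90
        t=(np.radians(t)+np.pi/2)%np.pi-np.pi/2
        out.append((np.round([cx,cy,a,b],1),round(t,3),c.reshape(-1,2).mean(0).round()))
    return out
def down(yaw): return [np.pi,0,yaw]
E
python3 - <<'E'
from h import *
d=cam("top"); im=d["img"]
m=(im.min(2)>130); m[:90]=0
for b in blobs(d,m,20,40): print(*b)
cv2.imwrite("pics/crop.png",cv2.resize(im[80:280,150:450],None,fx=2.6,fy=2.6,interpolation=cv2.INTER_CUBIC))
E
```

```text
[-202.7   73.7   86.7   29.1] -0.533 [276. 388.]
[-123.5  699.1   46.5   21.3] -0.276 [108. 364.]
[ 13.9 932.7  98.5  28.9] -0.602 [ 48. 325.]
[ 54.4  -0.7 193.7  91.9] 1.567 [301. 312.]
[120.2 668.5  32.2  25.9] 0.828 [120. 297.]
[ 240.4 -991.5  123.4   86.3] -1.553 [559. 272.]
[ 418.6 -970.6  124.2   88.4] -1.37 [553. 225.]
[ 468.5 -364.1  143.6   32.3] 0.086 [394. 209.]
[ 511.9 -271.   146.2   32.5] -0.182 [370. 198.]
[492.4  14.2 177.3 173. ] -1.552 [296. 202.]
[599.  915.4 129.   86.7] 1.001 [ 63. 170.]
[ 626.8 -957.1  234.7  130.9] -1.27 [548. 171.]
[573.1 331.5 263.6 177.9] -0.172 [219. 180.]
[ 723.5 -240.1  124.    88.1] 1.445 [363. 143.]
[718.4 657.9  85.3  62.7] 1.267 [131. 140.]
[748.5  52.5  82.9  81.7] 0.021 [288. 136.]
[ 840.6 -440.7  121.9   16.4] 1.096 [414. 115.]
[ 854.3 -129.3   75.4   73.7] 0.303 [335. 109.]
[  916.4 -1250.2   154.2    76.3] -1.552 [623.  95.]
[ 940.  -806.5  716.9   12.1] -1.552 [507.  91.]
[866.8 198.4 129.6  86.4] 0.4 [251. 106.]
```

View pics/crop.png

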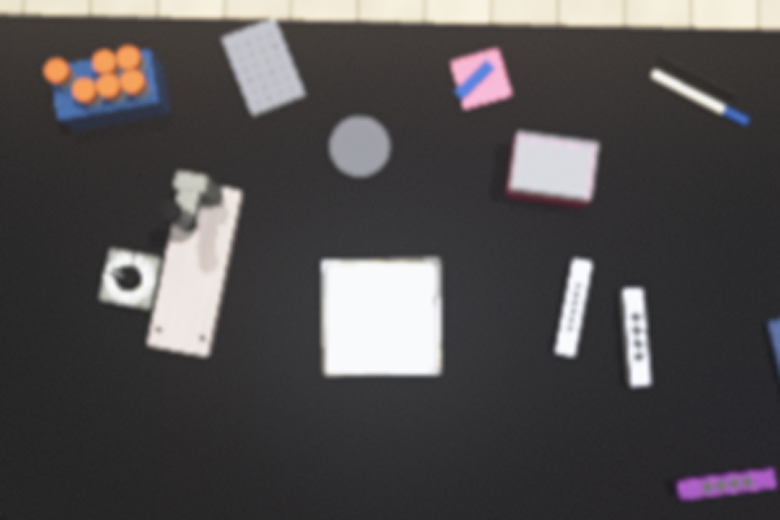

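The block at (370,198) has 8 wells (low) and the one at (394,209) has 4 (tall). No mid block is visible so far. Now the wrist camera goes over the gauge.

```bash
cat >> h.py <<'E'
Tt=None
def camoff():
    d=cam("wrist"); p=np.array(robot.current_tcp_pos()); Rt=R.from_euler('xyz',robot.current_eef_rot()).as_matrix()
    return Rt.T@(d["e"]-p), Rt.T@d["R"]
def look(target,yaw,z):
    off,Rc=np.array(CO),np.array(CR)
    Rt=R.from_euler('xyz',down(yaw)).as_matrix()
    e=Rt@off; f=Rt@Rc@[0,0,1]; ez=z+e[2]; k=(target[2]-ez)/f[2]
    xy=np.array(target[:2])-k*f[:2]-e[:2]
    robot.move_ptp([xy[0],xy[1],z],down(yaw))
E
python3 - <<'E'
from h import *
o,r=camoff(); print(o,r)
open("h.py","a").write(f"CO={o.tolist()}\nCR={r.tolist()}\n")
E
python3 - <<'E'
from h import *
t=robot.current_t()
look([565,350,40],2.97,300)
print(robot.current_t()-t,robot.current_tcp_pos(),robot.current_qpos())
cam("wrist","w1"); cam("top","t1")
E
```

```text
[  75.98136726    0.19872002 -166.08995016] [[ 2.28648052e-04 -9.62452196e-01 -2.71451134e-01]
 [ 9.99999925e-01  3.04859832e-04 -2.38587988e-04]
 [ 3.12384080e-04 -2.71451059e-01  9.62452194e-01]]
1.425 [520.51136394 358.20491008 299.80310567] [ 4.26178204e-01  3.74195101e-01  1.17845181e+00  5.12799266e-04
  1.58956064e+00 -9.73931457e-01]
```

View pics/w1.png

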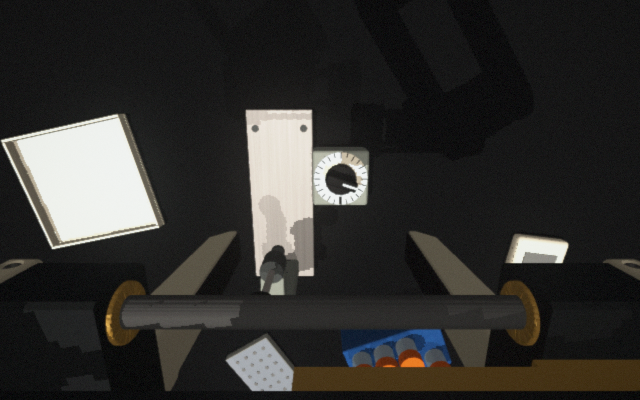

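View pics/t1.png

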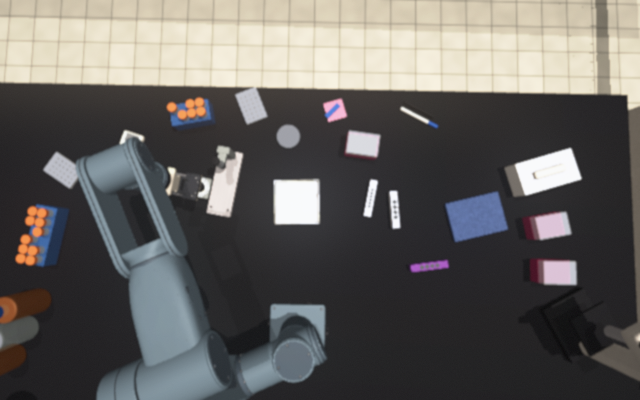

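No mid block in the area the arm was hiding. The pointer is at about +1 rad (tip at (358,188), zero mark at (340,200)). Now a closer look, keeping the target in the upper part of the frame clear of the fingers.

```bash
cat >> h.py <<'E'
def look(target,yaw,z,px=(320,130)):
    off,Rc=np.array(CO),np.array(CR); f0=200/np.tan(np.radians(63.96)/2)
    Rt=R.from_euler('xyz',down(yaw)).as_matrix()
    e=Rt@off; f=Rt@Rc@[(px[0]-322.4)/f0,(px[1]-197.4)/f0,1]; ez=z+e[2]; k=(target[2]-e[2]-z)/f[2]
    xy=np.array(target[:2])-k*f[:2]-e[:2]
    robot.move_ptp([xy[0],xy[1],z],down(yaw))
E
python3 - <<'E'
from h import *
look([560,360,40],2.97,210)
d=cam("wrist","w2")
im=d["img"]; m=im.min(2)>100; m[255:]=0; 
print(robot.current_tcp_pos())
for z in (20,44):
  for b in blobs(d,m,z,300): print(z,*b)
E
```

```text
[612.32568513 354.05980779 211.76711526]
20 [716.7 655.2  85.2  59. ] 1.271 [589. 219.]
20 [493.   39.2 166.9 124.3] 0.035 [ 33. 110.]
20 [567.9 330.5 247.7 167.7] -0.17 [284. 122.]
44 [704.6 635.8  79.5  55. ] 1.271 [589. 219.]
44 [496.   61.3 155.6 116. ] 0.035 [ 33. 110.]
44 [565.8 332.9 231.  156.4] -0.17 [284. 122.]
```

View pics/w2.png

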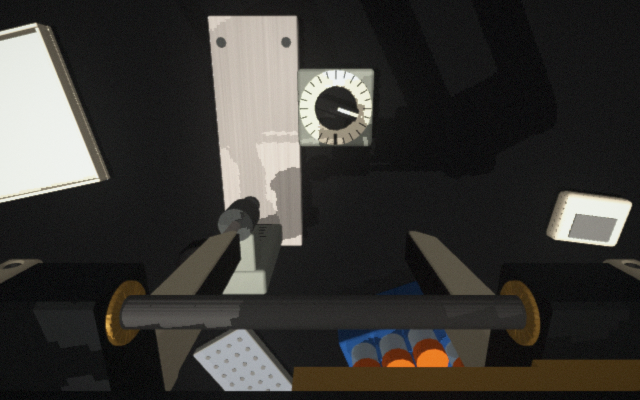

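Run:
```python
from h import *
p=robot.current_tcp_pos(); robot.move_linear([p[0],p[1],300])
im=cv2.imread("pics/w2.png"); print(robot.current_contact_force())
cv2.imwrite("pics/w2z.png",cv2.resize(im[0:260,190:400],None,fx=3.0,fy=2.3*1.0,interpolation=cv2.INTER_CUBIC) )
cv2.imwrite("pics/w2d.png",cv2.resize(im[55:160,285:390],None,fx=5.7,fy=5.7,interpolation=cv2.INTER_CUBIC) )
```

```text
[ 0.3492067  -0.17790299 -0.96580859]
```

View pics/w2d.png

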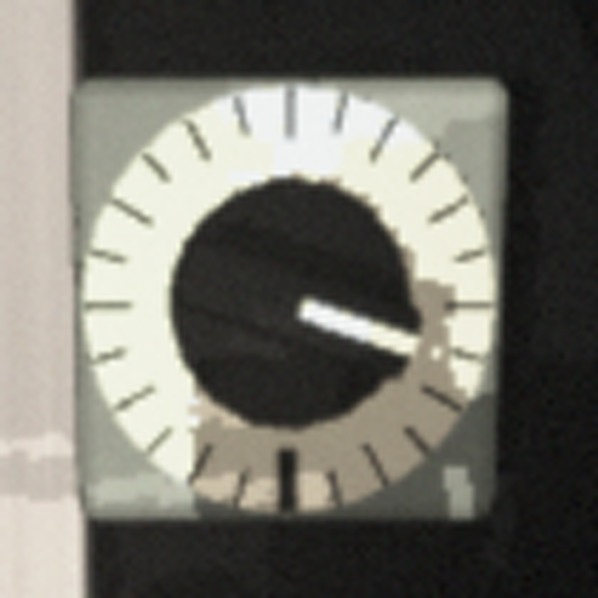

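View pics/w2z.png

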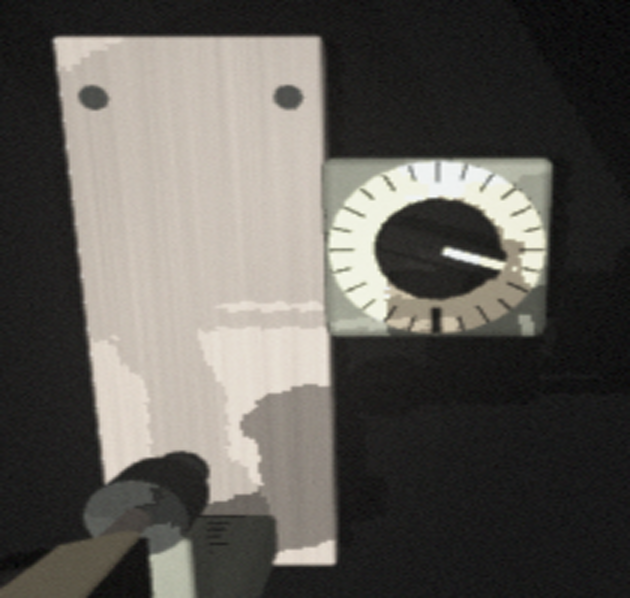

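Run:
```python
from h import *
d=cam("wrist")
# pose of w2
p=np.array([612.32568513,354.05980779,211.76711526]); Rt=R.from_euler('xyz',down(2.97)).as_matrix()
d["e"]=p+Rt@np.array(CO); d["R"]=Rt@np.array(CR)
A=ray(d,(207.7,16.1),20);B=ray(d,(297,16.1),20);C=ray(d,(302,245.7),20)
print(A,B,C,np.linalg.norm(A-B),np.linalg.norm(C-B))
v=C-B; print("yaw",np.arctan2(v[1],v[0])); v=B-A;print("yaw2",np.arctan2(-v[0],v[1]))
D=ray(d,(335.8,107.3),44); Z=ray(d,(335.5,139.2),44); v=Z-D; print("dial",D,"zero",np.linalg.norm(v),np.arctan2(v[1],v[0]))
P=ray(d,(337.6,109),76);Q=ray(d,(357.6,116.1),76);v=Q-P; print(P,Q,np.arctan2(v[1],v[0]))
S=[(-120,-45),(-120,45),(130,45),(-30,83)]; T=[A,B,C,D]
S=np.array(S,float);T=np.array([t[:2] for t in T])
s0,t0=S.mean(0),T.mean(0);H=(S-s0).T@(T-t0);a=np.arctan2(H[0,1]-H[1,0],H[0,0]+H[1,1])
Rm=np.array([[np.cos(a),-np.sin(a)],[np.sin(a),np.cos(a)]]); o=t0-Rm@s0
print("gauge",o,a,"res",(S@Rm.T+o-T).round(1))
K=Rm@[-30,83]+o;print("knob",K,"from tip", Q[:2]-K,np.linalg.norm(Q[:2]-K),np.arctan2(*(Q[:2]-K)[::-1])-a,"anvil",Rm@[60,0]+o)
```

```text
[431.54341554 268.93607898  20.        ] [446.79511625 357.02484438  20.        ] [692.66656709 315.18103323  20.        ] 89.39935661629755 249.40664560075254
yaw -0.1685706600114852
yaw2 -0.17144049896742294
dial [540.00289439 380.34987352  44.        ] zero 31.633651410054 -0.16976432369044606
[541.50898216 380.46662228  76.        ] [550.80082652 397.48570105  76.        ] 1.071055240094119
gauge [556.91930761 292.97953473] -0.1677107933292921 res [[-0.5 -0.3]
 [-0.7  0.4]
 [-0.1  0.5]
 [ 1.2 -0.5]]
knob [541.19505643 379.82277238] from tip [ 9.60577008 17.66292867] 20.105965983442672 1.2404071927438491 anvil [616.07747626 282.9639927 ]
```

The gauge origin is about (557,293) with yaw −0.169. The knob axis is at (541,380) and the knob angle is about 1.24. Turning it now, grasping across the bar.

```bash
cat >> h.py <<'E'
GO=np.array([556.9,293.0]); GY=-0.1695
def g2w(x,y,z):
    c,s=np.cos(GY),np.sin(GY); return [GO[0]+c*x-s*y,GO[1]+s*x+c*y,z]
E
python3 - <<'E'
from h import *
K=[541.0,380.0]
y0=1.071+np.pi
robot.move_ptp([*K,150],down(y0)); print(robot.current_qpos())
robot.move_gripper(0.5)
print(robot.move_linear([*K,56],speed=80,f_stop=8),robot.current_tcp_pos())
robot.move_gripper(0.0); print(robot.current_gripper_width(),robot.current_contact_force(),robot.current_ft_torque())
q=np.array(robot.current_qpos()); 
for k in range(1,5):
    q2=q.copy(); q2[5]+=1.24*k/4; robot.move_j(q2); print(robot.current_eef_rot()[2],robot.current_contact_force().round(1))
robot.move_gripper(0.5); p=robot.current_tcp_pos(); robot.move_linear([p[0],p[1],130])
look([*K,60],2.97,240,(320,120)); cam("wrist","k1"); print(robot.current_t())
im=cv2.imread("pics/k1.png"); cv2.imwrite("pics/k1z.png",cv2.resize(im[60:180,240:400],None,fx=5,fy=5,interpolation=cv2.INTER_CUBIC))
E
```

```text
[ 4.43709858e-01  5.03996661e-01  1.33964692e+00 -9.00833784e-05
  1.29772011e+00 -2.19651696e+00]
False [541.44822422 380.2174052   56.72607183]
0.1259110986499841 [ 2.2904807  -1.37273081 -0.64160263] [-0.01184125 -0.17626036  0.01345706]
-2.377065622948348 [ 2.  -0.9 -0.3]
-2.6851016338694107 [ 2.9 -2.2 -0.7]
-2.9965464223324467 [ 3.6 -4.3 -0.7]
2.9764120984445834 [ 3.  -4.9 -0.9]
10.7667
```

View pics/k1z.png

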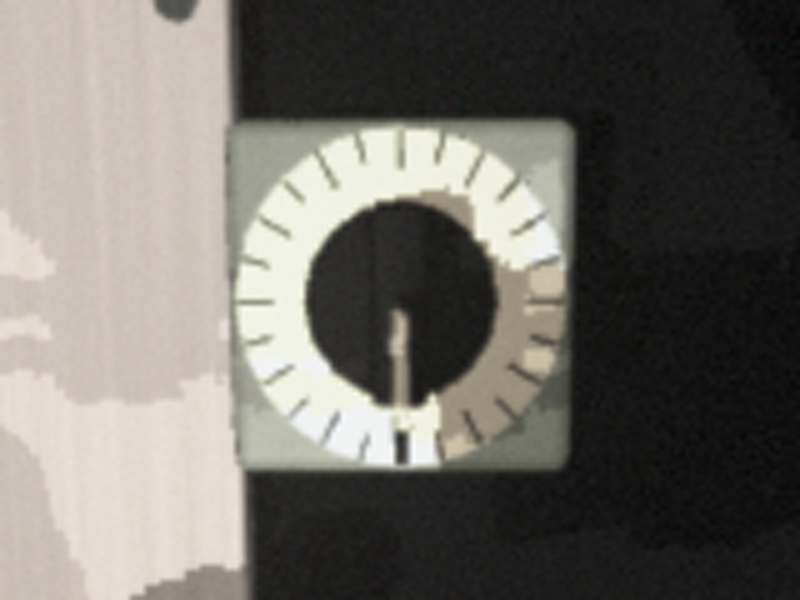

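The pointer now lies on the zero mark: pointer (400,312)→(401,402), mark at (402,447). Next, the blocks and the tray.

Run:
```python
from h import *
robot.move_gripper(1.0)
look([492,14,18],2.97,280,(320,130)); d=cam("wrist","tr")
m=d["img"].min(2)>110; m[235:]=0
for b in blobs(d,m,18,1500): print("tray",*b)
look([490,-318,20],2.97,260,(320,130)); d=cam("wrist","bl")
m=d["img"].min(2)>110; m[235:]=0
for z in(16,24,32):
  for b in blobs(d,m,z,700): print(z,*b)
```

```text
tray [ 513.1 -274.5  141.7   27.2] -0.179 [114. 179.]
tray [ 470.3 -374.9  144.4   27.6] 0.082 [ 32. 162.]
tray [544.8 399.   77.   75.6] -0.171 [613. 121.]
tray [493.4  12.7 172.4 168.1] -1.536 [319. 126.]
tray [561.4 292.1 248.1  90.1] -0.17 [534. 133.]
16 [ 513.1 -270.4  141.7   27.3] -0.178 [359. 138.]
16 [ 470.3 -364.2  145.2   27.9] 0.084 [279. 117.]
16 [493.9   2.  168.6 150.7] 0.036 [579. 102.]
24 [ 512.1 -271.1  138.9   26.8] -0.178 [359. 138.]
24 [ 470.2 -363.1  142.3   27.3] 0.084 [279. 117.]
24 [493.3  -4.1 165.3 147.7] 0.036 [579. 102.]
32 [ 511.2 -271.9  136.2   26.3] -0.178 [359. 138.]
32 [ 470.1 -362.1  139.5   26.8] 0.084 [279. 117.]
32 [492.7 -10.2 162.  144.8] 0.036 [579. 102.]
```

View pics/tr.png

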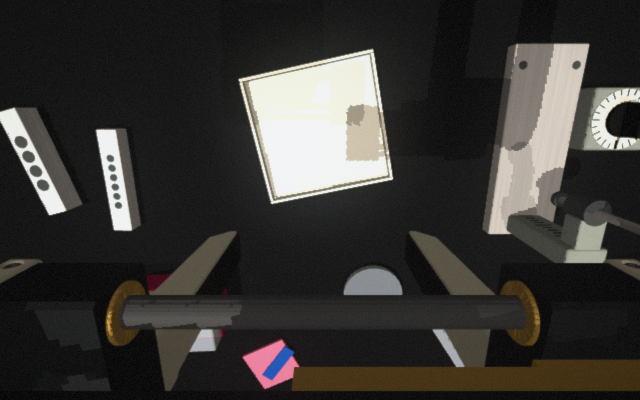

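View pics/bl.png

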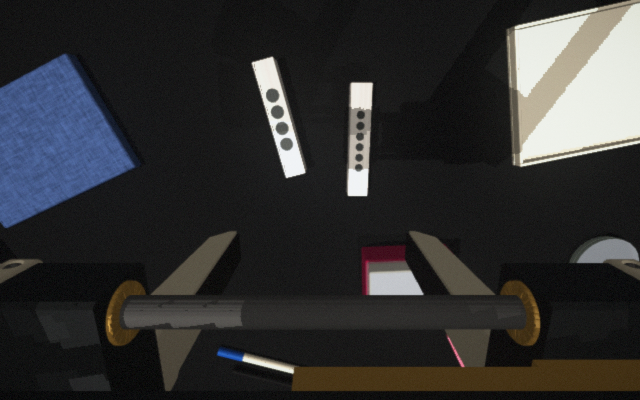

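The right-hand block actually has 6 wells (column at x≈361), so it is the mid block: z=24 gives a 138.9 mm length. The left one has 4 (tall). The low block is absent. Poses: mid (512,−271, yaw −0.178), tall (470,−362, yaw 0.084), tray (493,13, yaw 0.036). Picking the mid block now.

```bash
cat >> h.py <<'E'
def pick(c,yaw,off,zb,op=0.5,hover=90,dz=6):
    """grasp block centre c, yaw; off mm along block x; zb underside height"""
    x=c[0]+off*np.cos(yaw); y=c[1]+off*np.sin(yaw); ty=yaw+np.pi
    robot.move_ptp([x,y,zb+hover],down(ty)); robot.move_gripper(op)
    h=robot.move_linear([x,y,zb+dz],speed=80,f_stop=8)
    robot.move_gripper(0.0); print("pick stop",h,robot.current_tcp_pos().round(1),"w mm",93*robot.current_gripper_width())
    p=robot.current_tcp_pos(); robot.move_linear([p[0],p[1],p[2]+40],speed=80); print("w",93*robot.current_gripper_width(),robot.current_contact_force().round(1))
E
python3 - <<'E'
from h import *
pick((512.1,-271.1),-0.178,-13,0)
cam("scene","s1")
p=robot.current_tcp_pos(); robot.move_linear([p[0],p[1],120])
ins=g2w(-10-150,0,120); robot.move_ptp(ins,down(GY+np.pi)); print(robot.current_t(),93*robot.current_gripper_width(),robot.current_contact_force().round(1))
d=cam("wrist","c1"); cam("top","t2");cam("scene","s2")
E
```

```text
pick stop False [ 499.5 -268.9    6.3] w mm 26.115406058332837
w 25.678991411133765 [ 0.2 -0.2 -1. ]
21.2167 25.65761927035321 [ 0.4  0.3 -1.3]
```

View pics/c1.png

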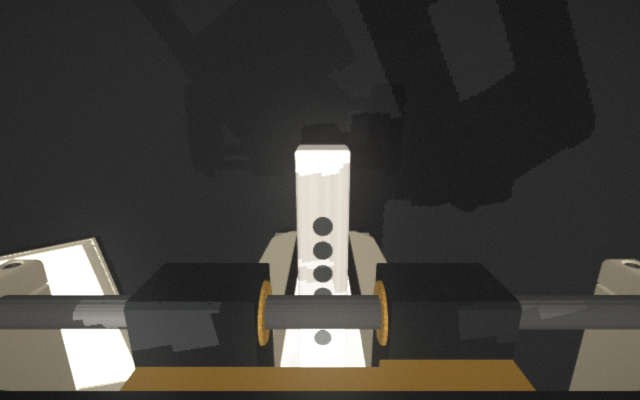

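View pics/s2.png

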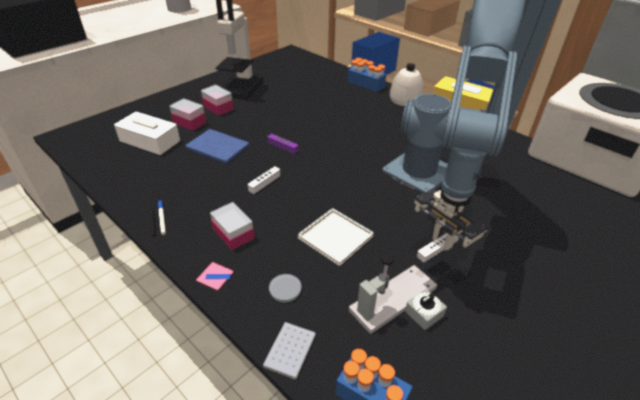

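Run:
```python
from h import *
d=cam("wrist"); r=ray(d,(323,150),robot.current_tcp_pos()[2]+18); print("rear dist",np.linalg.norm(r[:2]-robot.current_tcp_pos()[:2]))
yaw=GY+np.pi
robot.move_linear(g2w(-160,0,36),down(yaw),speed=120)
print(robot.move_linear(g2w(-10,0,36),down(yaw),speed=80,f_stop=10))
print(93*robot.current_gripper_width())
print(robot.move_linear(g2w(-10,0,24),down(yaw),speed=25,f_stop=5),robot.current_tcp_pos(),93*robot.current_gripper_width(),robot.current_contact_force())
cam("scene","s3"); im=cv2.imread("pics/s3.png"); cv2.imwrite("pics/s3z.png",cv2.resize(im[230:350,320:480],None,fx=5,fy=5,interpolation=cv2.INTER_CUBIC))
```

```text
rear dist 56.72175121249383
False
25.68676231021112
True [546.98873371 294.75207278  26.17791891] 25.749348761375447 [-0.33431014 -0.22693958  3.69292077]
```

View pics/s3z.png

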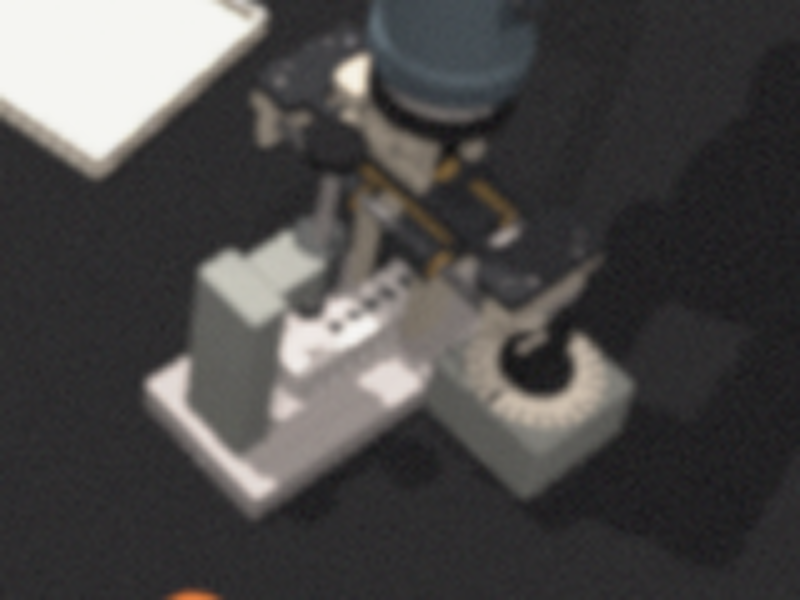

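The block is down, with its front end under the foot. Next: release, check from the wrist camera, then press.

```bash
cat >> h.py <<'E'
def release_up():
    robot.move_gripper(0.42); p=robot.current_tcp_pos(); robot.move_linear([p[0],p[1],250],speed=120)
def press(f=18):
    yaw=GY+np.pi
    robot.move_linear(g2w(60,0,250),down(yaw),speed=120); robot.move_gripper(0.0)
    robot.move_linear(g2w(60,0,216),down(yaw),speed=80)
    h=robot.move_linear(g2w(60,0,150),down(yaw),speed=30,f_stop=f)
    print("press",h,robot.current_tcp_pos().round(1),robot.current_contact_force().round(1),robot.current_t())
    for i in range(3):
        robot.sleep(0.5); print(robot.current_tcp_pos().round(1)[2],robot.current_contact_force().round(1))
    cam("scene","press%d"%int(robot.current_t()*10))
    robot.move_linear(g2w(60,0,250),down(yaw),speed=80); print(robot.current_contact_force().round(1),robot.current_t())
E
python3 - <<'E'
from h import *
release_up(); d=cam("wrist","c2"); 
m=d["img"].min(2)>215; m[235:]=0
for b in blobs(d,m,44,300): print(*b)
E
```

```text
[556.1 293.2 130.3  24.2] -0.16 [322. 179.]
[491.6  41.3 146.6 141.3] 0.034 [102. 160.]
```

View pics/c2.png

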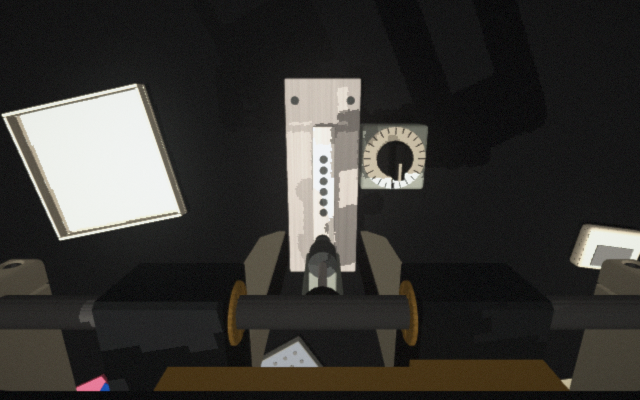

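The block lies straight on the base: rear end at (323,126), front under the foot at about (322,240). Pressing now.

```bash
python3 - <<'E'
from h import *
d=cam("wrist"); r=ray(d,(323,126),44); c,s=np.cos(GY),np.sin(GY); v=r[:2]-GO; print("rear in gauge",c*v[0]+s*v[1],-s*v[0]+c*v[1])
press()
robot.move_linear(g2w(-10,0,250),speed=150); cam("wrist","c3"); cam("scene","s4")
E
ls pics
```

```text
rear in gauge -66.91674094394041 0.21552110844095118
press True [616.2 283.  177.5] [-0.6  1.   3.7] 30.775
177.3 [-0.9 -1.1  6. ]
177.3 [-0.5 -0.3  5.2]
177.3 [-1.  -0.1  5.1]
[ 0.3 -0.1 -0.3] 33.3833
a_scene.png
a_top.png
a_wrist.png
bl.png
c1.png
c2.png
c3.png
crop.png
k1.png
k1z.png
press322.png
s1.png
s2.png
s3.png
s3z.png
s4.png
t1.png
t2.png
tr.png
w1.png
w2.png
w2d.png
w2z.png
```

The contact height of 177.5 confirms a 24 mm block, but the held force relaxed to about 5 N, barely above the spring's 4 N. I'll press again and keep up a firmer force.

```bash
cat >> h.py <<'E'
def press(f=18):
    yaw=GY+np.pi
    robot.move_linear(g2w(60,0,250),down(yaw),speed=120); robot.move_gripper(0.0)
    robot.move_linear(g2w(60,0,216),down(yaw),speed=80)
    h=robot.move_linear(g2w(60,0,150),down(yaw),speed=30,f_stop=f)
    z=robot.current_tcp_pos()[2]; print("press",h,round(z,1))
    for i in range(12):
        fz=robot.current_contact_force()[2]
        if fz>=f: break
        z-=0.7; robot.move_linear(g2w(60,0,z),down(yaw),speed=10); robot.sleep(0.1)
    for i in range(4):
        robot.sleep(0.35); print(robot.current_tcp_pos().round(1)[2],robot.current_contact_force().round(1),robot.current_t())
    cam("scene","press%d"%int(robot.current_t()*10))
    robot.move_linear(g2w(60,0,250),down(yaw),speed=80); print(robot.current_contact_force().round(1),robot.current_t())
E
python3 - <<'E'
from h import *
press()
robot.move_linear(g2w(-10,0,250),speed=150); cam("wrist","c4"); cam("scene","s5")
a=cv2.imread("pics/s5.png")[210:340,340:460]; import glob
b=cv2.imread(sorted(glob.glob("pics/press*"))[-1])[210:340,340:460]
cv2.imwrite("pics/cmp.png",cv2.resize(np.hstack([a,b]),None,fx=3.3,fy=3.3,interpolation=cv2.INTER_CUBIC))
E
```

```text
press True 177.5
177.2 [-6.8 -2.  21. ] 39.3833
177.2 [-6.5 -2.1 20.5] 39.7333
177.2 [-6.  -2.1 20.3] 40.0833
177.2 [-6.  -0.9 19.4] 40.4333
[-0.6  0.2  0.7] 41.5917
```

View pics/cmp.png

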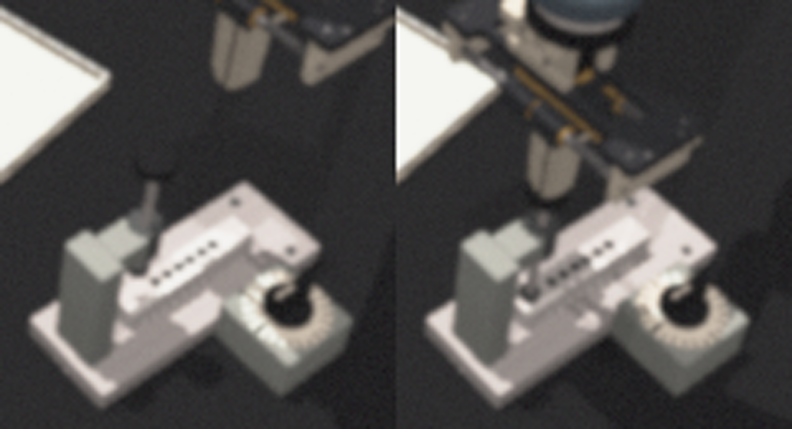

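View pics/c4.png

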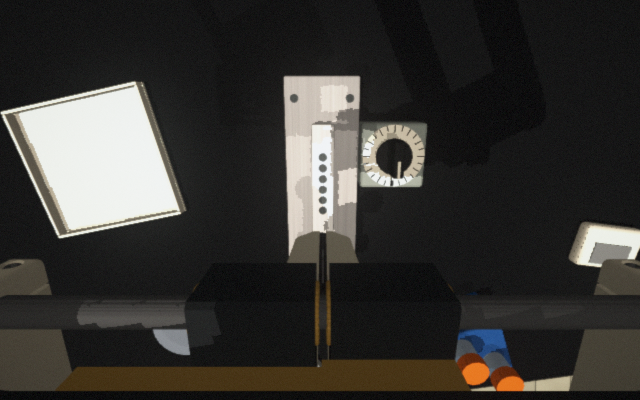

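It held about 20 N for over a second, the foot touched the plain end, and it is up again. Moving the mid block to the tray.

```bash
cat >> h.py <<'E'
TO=np.array([493.4,12.7]); TY=0.036
def unload(ty,off=-13):
    yaw=GY+np.pi
    robot.move_gripper(0.42); robot.move_linear(g2w(3+off,0,250),down(yaw),speed=150)
    print(robot.move_linear(g2w(3+off,0,26.5),down(yaw),speed=120,f_stop=8)); robot.move_gripper(0.0)
    print("w",93*robot.current_gripper_width(),robot.current_tcp_pos().round(1))
    robot.move_linear(g2w(3+off,0,36),down(yaw),speed=60); robot.move_linear(g2w(-160,0,36),down(yaw),speed=100)
    robot.move_linear(g2w(-160,0,90),down(yaw),speed=120); print("w",93*robot.current_gripper_width())
    c,s=np.cos(TY),np.sin(TY); x,y=TO+[c*off-s*ty,s*off+c*ty]
    robot.move_ptp([x,y,90],down(TY+np.pi)); robot.move_linear([x,y,30],speed=100)
    print("low",robot.move_linear([x,y,6],speed=25,f_stop=4),robot.current_tcp_pos().round(1),"w",93*robot.current_gripper_width())
    robot.move_gripper(0.42); robot.move_linear([x,y,150],speed=120)
E
python3 - <<'E'
from h import *
unload(38)
look([491,-310,20],2.97,260,(320,130)); d=cam("wrist","d1"); print(robot.current_t())
m=d["img"].min(2)>110; m[235:]=0
for b in blobs(d,m,32,700): print(*b)
E
```

```text
False
w 25.746012765783007 [547.2 294.7  26.9]
w 26.083404557217786
low True [478.9  50.2  10.7] w 25.874924330698093
54.1667
[ 478.5 -402.4  139.5   26.9] 0.075 [240. 131.]
[492.6  -6.4 162.  153. ] 0.036 [577. 102.]
```

View pics/d1.png

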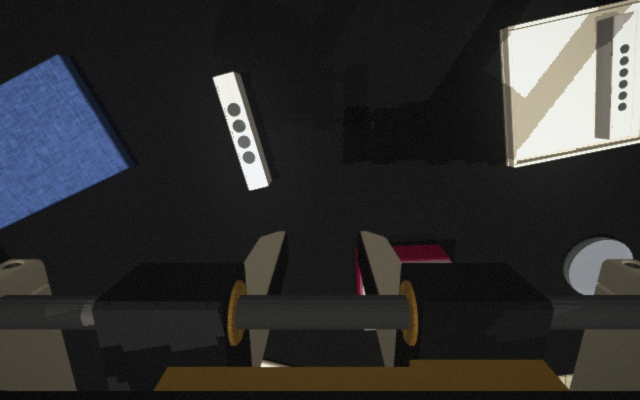

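The mid block is in the tray near (624,75). The tall block was knocked 40 mm aside and is now at (478.5,−402.4), yaw 0.075. Picking it up from there.

Run:
```python
from h import *
pick((478.5,-402.4),0.075,-13,0)
p=robot.current_tcp_pos(); robot.move_linear([p[0],p[1],120])
yaw=GY+np.pi
robot.move_ptp(g2w(-160,0,120),down(yaw)); d=cam("wrist","e1"); print(robot.current_t(),93*robot.current_gripper_width(),robot.current_contact_force().round(1)); cam("scene","e1s")
```

```text
pick stop False [ 465.7 -403.6    6.4] w mm 25.547738316653223
w 25.65100945606363 [ 0.7  0.3 -3.3]
60.9917 26.356326700775366 [ 0.3 -0.5 -2.3]
```

View pics/e1.png

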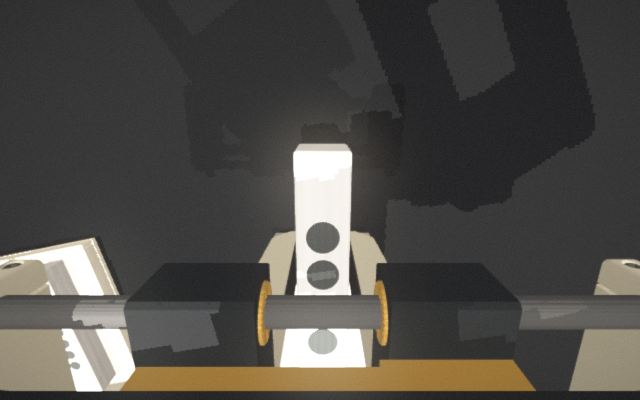

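View pics/e1s.png

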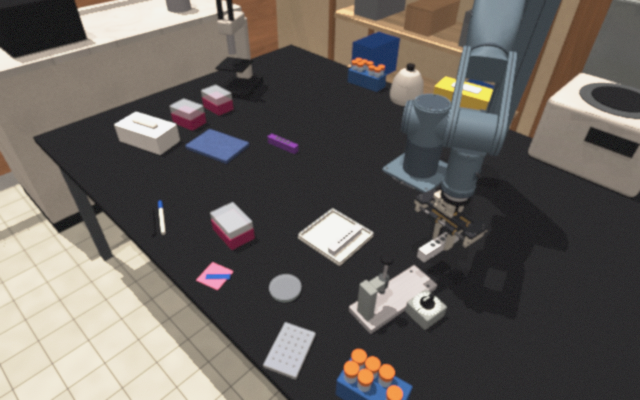

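It is held level and centred. Inserting it.

Run:
```python
from h import *
d=cam("wrist"); r=ray(d,(323,148),robot.current_tcp_pos()[2]+26); print("rear dist",np.linalg.norm(r[:2]-robot.current_tcp_pos()[:2]))
yaw=GY+np.pi
robot.move_linear(g2w(-160,0,36),down(yaw),speed=120)
print(robot.move_linear(g2w(-10,0,36),down(yaw),speed=80,f_stop=10),93*robot.current_gripper_width())
print(robot.move_linear(g2w(-10,0,24),down(yaw),speed=25,f_stop=5),robot.current_tcp_pos(),93*robot.current_gripper_width(),robot.current_contact_force())
release_up(); cam("wrist","e2");cam("scene","e2s")
a=cv2.imread("pics/e2s.png")[210:340,340:460]
cv2.imwrite("pics/e2sz.png",cv2.resize(a,None,fx=4,fy=4,interpolation=cv2.INTER_CUBIC))
```

```text
rear dist 58.63778863434461
False 25.875963443108134
True [546.97846413 294.76154841  26.18670602] 25.85377726121303 [-0.11050758 -0.5872971   3.20209936]
```

View pics/e2.png

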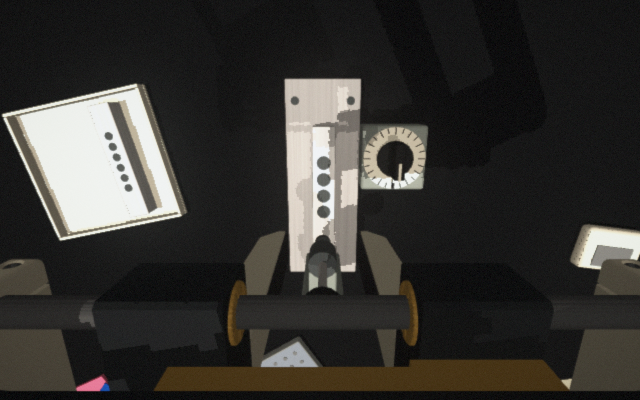

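View pics/e2sz.png

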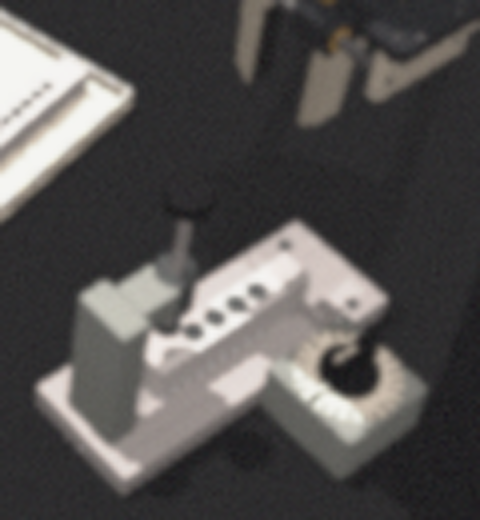

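The tall block lies flat and straight, front end under the foot. Pressing it, then moving it to the tray.

Run:
```python
from h import *
press()
robot.move_linear(g2w(-10,0,250),speed=150); cam("wrist","e3")
```

```text
press True 185.4
185.2 [-6.  -2.2 19.8] 72.7083
185.2 [-6.4 -1.3 18.7] 73.0583
185.2 [-6.2 -3.  18.8] 73.4083
185.2 [-6.5 -2.6 19.9] 73.7583
[ 0.2 -0.4 -0.3] 74.8167
```

View pics/e3.png

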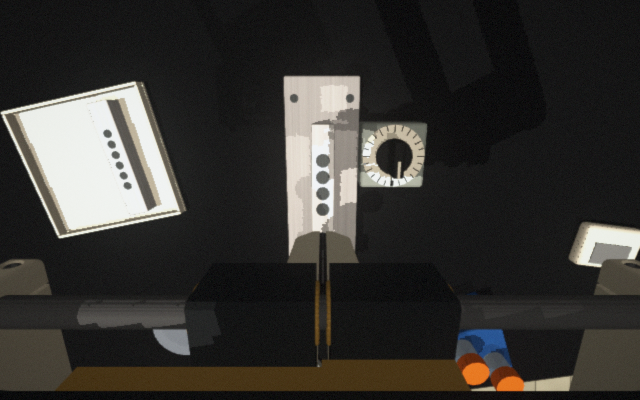

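Run:
```python
from h import *
unload(-36)
look([493,13,18],2.97,280,(320,130)); cam("wrist","f1")
look([541,380,60],2.97,240,(320,120)); cam("wrist","f2")
im=cv2.imread("pics/f2.png"); cv2.imwrite("pics/f2z.png",cv2.resize(im[60:180,240:400],None,fx=5,fy=5,interpolation=cv2.INTER_CUBIC))
robot.move_ptp([184,518,260],down(2.8)); cam("top","f3"); cam("scene","f4"); print(robot.current_t())
```

```text
False
w 25.89240357880798 [547.2 294.8  26.9]
w 25.811299090067358
low True [481.5 -23.7  10.7] w 25.51843013840502
89.9417
```

View pics/f1.png

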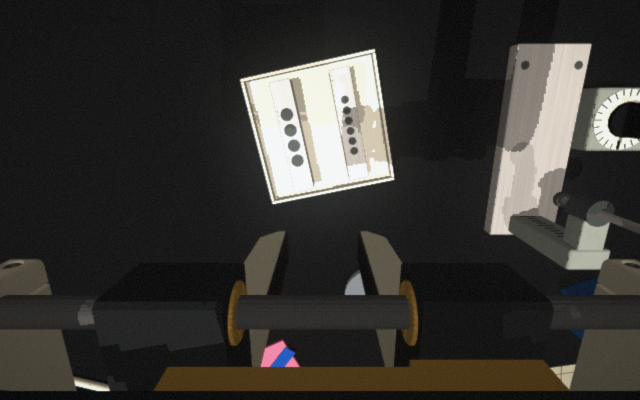

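View pics/f2z.png

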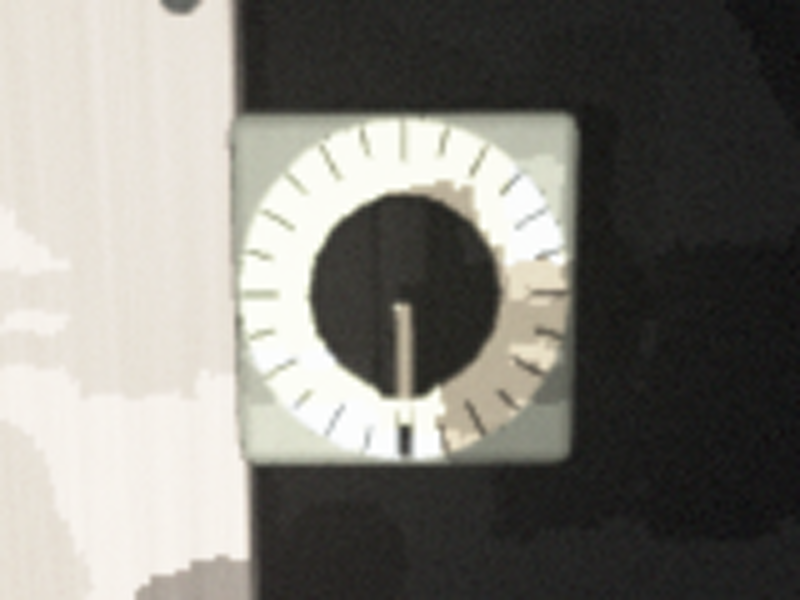

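View pics/f4.png

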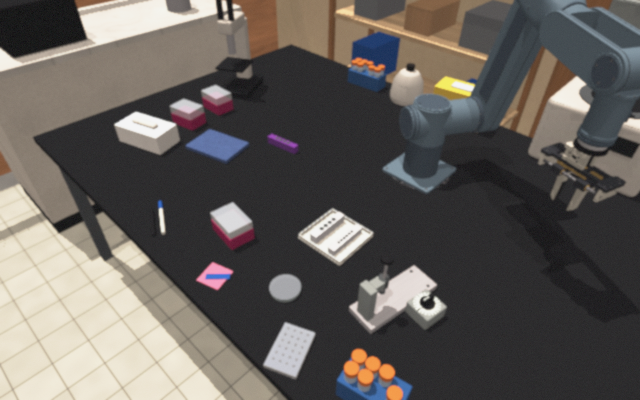

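The last views show both blocks flat and apart in the tray (wells around (291,137) and (349,125)). The pointer is on zero ((402,303)→(404,398), mark at (405,440)). The foot is up, and the dish and tip box haven't moved. Handing in.

```bash
python3 -c "
from bench import robot
robot.sleep(0.3); print(robot.hand_in(), robot.current_t())"
```

```text
the job is handed in; nothing more can be done
the job is handed in; nothing more can be done
```

I turned the tare knob back about 1.24 rad to zero, then checked the two blocks that were there, mid first and then tall, and put both in the tray. No low block showed up in any view. The job was handed in at about 90 s.

- **Mid block:** pressed twice. The first press relaxed to about 5 N, barely more than the spring, so I repeated it at about 20 N for over 1 s. The cap stopped at 177.2 mm, which fits a 24 mm block.
- **Tall block:** it had been knocked about 40 mm aside, so I located it again before picking it up. I pressed it at about 19 N for over 1 s; the cap stopped at 185.2 mm, which fits 32 mm.
- **Last pictures:** both blocks lie flat and apart in the tray, and the foot is up. The pointer is on the zero mark to within about 0.02 rad, judged by eye. The dish and tip box are where they started.
- **Disagreements:** the top view first made me take the mid block for the low one. The wrist view showed six wells, and the press height confirmed it was the mid block. The visible pointer measured about 20 mm long instead of 27.5 mm, because its outer end was hard to see; only its direction was used.

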